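# Tighten the bowl of the bead spinner

## Robot

A 7-joint arm with a two-finger parallel gripper is mounted at the origin on the work surface. World frame = base frame: x ahead of the robot, y to its left, z up, the work surface at z = 0. Lengths are in m, angles in rad, forces in N, time in s.
With the tool pointing down it reaches from about 0.35 to 0.9 m from the base axis. Payload 19.9 kg.
Tool frame: the origin (TCP) lies on the centre line of the jaws, within the pads' length; the fingertips stand 14 mm ahead of it and the grasp point (between the pads) lies 5 mm behind it; z points along the fingers, y is the line along which they close (so a half turn about z gives the same grasp; the last joint's range is limited). The gripper opens to 94 mm and grips with 3 to 60 N. Pads are 16 mm wide; open, the fingers measure 119 mm over their backs; the gripper's body (75 mm by 177 mm) begins 78 mm behind the grasp point.
Start: joints at [-1.369, 0.417, -0.01, 1.614, 0.005, 1.111, -0.053], TCP at [0.151, 0.606, 0.181] pointing down, gripper open.
Joint ranges: [-2.81, 2.81], [-0.39, 2.02], [-1.27, 1.25], [0.06, 2.57], [-1.19, 4.33], [0.19, 2], [-2.82, 2.82]. Speed limits (rad/s): [1.89, 1.89, 2.39, 2.39, 3.01, 3.01, 3.01].

## Interface

Orientations are given as a unit quaternion [w, x, y, z].
In Python, from station import r gives the robot as it stands.
- The arm moves only by the shell command python3 -m creep 'ROWS' [FORCE]. ROWS is JSON, a list of rows, each an object with "hand": the gripper's target within -1 to 1 (shut at 1, half-way at 0, fully open at -1); "travel": the shift along the tool's x, y, z scaled (see below), a list of three; "rot": the turn, a rotation vector about the tool's x, y, z scaled (see below), a list of three. A call has 1 to 12 rows; each row shifts and turns the commanded pose from where the row before left it, along the tool's axes as they then stand; what a row does not reach is not made up. The controller multiplies each number of a shift by 0.05 m and each number of a turn by 10 degrees. A row lasts 1/8 s, in which the tool goes at most 62.5 mm and 10.7 degrees, less where a joint would pass 70% of its speed; a pose out of reach is approached as far as the arm can. A call with a number of a shift or a turn outside -1 to 1 is refused whole. A call with a gripper value outside its range is refused whole. The fingers move at their own pace and stop on an object; FORCE is the grip in N (left out, the last holds). Time passes only in rows, so rows that do not move let the fingers close. It gives the time, the measured TCP pose, the force, the opening and the grip force at its end, in the units of the state.
- r.state(): the state, without advancing time (a new reading comes with each control period).
- r.camera(name): name is "scene" or "side" or "wrist"; returns the picture (384x512x3 uint8, red, green, blue); there is no depth.
- r.camera_params(name): a dict with "camera_matrix" (3x3 intrinsics, pixels), "R" (3x3) and "t" (3): a world point X has camera coordinates R X + t. Camera axes: x right, y down, z forward; pixel columns grow to the right and rows downward; lengths in m; the calibration is good to about 2 mm. The wrist camera is an equidistant fisheye: a pixel r from the principal point sees the ray r / f radians off the axis. A picture is of the moment at which its call begins: read the wrist's pose just before it. camera_params takes no time and is no camera call; for the wrist camera it gives the pose at the moment of the call.
- r.job_done(): hands the job in; it is judged then, once.
The state is a dict: "time_s": time; "joint_pos": joint angles; "qvel": joint speeds; "effort": joint torques, N m; "position": TCP position; "tool_rot": TCP orientation; "force": force on the tool from outside, world axes, zero at the start; "wrist_torque": the same for the moment, N m; "finger_gap": finger opening in m; "grasp_force": force on a finger pad.
Only numpy, scipy, OpenCV 4.12 (cv2) and the standard library are available. Lean on these libraries where they do the work, as an engineer would, in place of code of your own. Each camera call takes 0.05 s, during which the arm holds its last target. There are 200 camera calls.

## Task

The clear bowl of the bead spinner is loose on its spindle and must be made fast. Push the upright post of the brake lever towards the bowl until the brake snaps on, so that the bowl cannot turn, then run the brass wing nut in the middle of the bowl clockwise all the way down with repeated fingertip strokes, pushing one wing at a time. Only push: do not grip the nut, do not lift anything or shift the spinner along the table, leave the brake on, and leave the other things where they are.

Things in the scene. Friction and masses are not known exactly. Their poses are not given: they have to be found in the camera images.
- nut_axis (a point): On the upright axis of the brass wing nut in the middle of the clear bowl, at its hub's underside (68 mm above the table when fully down, up to 2 mm more unscrewed). Above this point: two upright round wings, 6 mm thick, 21 mm across, 64 mm tip to tip, from 12 to 33 mm up; hub to 14 mm; steel spindle end, 12 mm thick, to 23 mm. The bowl's rim (124 mm across) is 4 mm below this point.
- wing_nut (a joint): Angle of the wing nut above its seat, relative to the bowl, rad: 0 = fully down, where it stops dead. Starts between 3.8 and 6.6; clockwise from above it falls, by 1.75 mm of height a turn. Loose (0.02 N m drag, 1 N at a wing), stays where it is left. With the brake off the bowl turns along with the nut, which then hardly goes down.
- wing_a_push: Wing A, the flat face that is pushed in a clockwise stroke. Origin at the face's centre, 21.5 mm from the nut's axis and 22.5 mm above its underside. Seen from above, x points from the axis out along wing A, y out of this face (the pushing direction is -y), z up.
- wing_a_back: Wing A, its other face (6 mm behind the first); origin at its centre, axes as wing_a_push.
- wing_b_push: Wing B, opposite to wing A: the flat face that is pushed in a clockwise stroke. Origin at the face's centre, 21.5 mm from the axis. Axes as wing A's: x points from wing B's tip towards the axis, -y out of this face (the pushing direction is +y), z up.
- wing_b_back: Wing B, its other face; origin at its centre.
- nut_hub: The round hub of the wing nut, 23 mm across, 14 mm high; origin on the axis at its underside.
- brake_lever (a joint): Angle of the brake lever, rad: 0 = off (starts here), about 0.30 = on, its rubber pad on the turntable's edge. An over-centre spring snaps it to on past 0.15, to off below; about 1.6 N at the post turns it over. From off to on the post swings anticlockwise seen from above, 43 mm towards the bowl. On, it holds the bowl against about 6 N at a wing; pushed harder, the bowl slips round.
- brake_post (a point): The brake lever's upright post with a black knob, to be pushed sideways: this point is on its axis at the knob's lower end, 63 mm above the table. Post 12 mm thick from 27 mm above the table, knob 17 mm thick from 63 to 81 mm. It stands 145 mm from the pivot.
- brake_pivot (a point): On the upright axis of the brake lever's pivot, 63 mm above the table (the pivot itself is lower, 37 mm high).
- bowl (a joint): Turning angle of the clear bowl and its turntable on the base, rad, anticlockwise from above; turns without end, nearly free with the brake off.
- spinner: The bead spinner's white base, a 160 mm disc 15 mm high with a lug for the brake pivot (out to x +132, y +102 mm), standing loose on rubber feet; all parts together 2 to 2.6 kg. Origin on the bowl's axis at the table, z up; the brake post lies at about x -79, y +127 mm in its frame when off, x -85, y +84 mm when on.
- trinket_plate: Cobalt-glazed ceramic plate, 110 mm across, 18 mm high, bystander; origin under its centre.
- tin: Flat round aluminium tin, 60 mm across, 26 mm high, bystander; origin under its centre.
- spool: Wooden thread spool standing up, 38 mm across, 38 mm high, bystander; origin under its centre.
- bead_jar: Small glass jar with metal lid, 42 mm across, 58 mm high, bystander; origin under its centre.
- bead_clip: Steel bead board clip, a spring coil with a wire loop at each end, 76 mm long, 10 mm high, lying flat, bystander; origin under its centre.
- case: Clear plastic case with six compartments, 130 x 170 x 32 mm, fixed, its lid standing open on the side away from the robot (up to 170 mm high), bystander; origin under its centre.
- case_lid (a joint): Opening angle of the case's lid, rad: 0 shut, about 1.7 open.

How it is judged:
By the outcome, as a careful person would: the job done as asked, in the order asked, and still so for the second after the job is handed in, with the robot touching nothing.
It also fails if it takes over 72 s, if anything falls off the work surface, if the arm or the gripper's body presses on something with over 40 N, if the wrist force passes 120 N, or if a joint passes its speed limit or range.

## Working session

There is one attempt and no reset: what is moved stays moved. The work goes in short steps, Python scripts to look and compute and a shell command to move; the robot and the scene stay as the last step left them, time stands still between calls to the robot, and variables do not carry over. Pictures are saved under pics/ and viewed, at most 10 in all, crops included, and the job is handed in when it is done.

```bash
ls; mkdir -p pics; python3 - <<'E'
from station import r
import cv2,numpy as np
a=r.camera("scene");b=r.camera("side")
cv2.imwrite("pics/scene.png",a[...,::-1]);cv2.imwrite("pics/side.png",b[...,::-1])
for n in("scene","side","wrist"):
  p=r.camera_params(n);print(n,np.round(p["camera_matrix"],1).tolist(),np.round(-p["R"].T@p["t"],3),np.round(p["R"],2).tolist())
s=r.state();print(s)
E
```

```text
pics
scene [[350.1, 0.0, 252.0], [0.0, 350.1, 187.9], [0.0, 0.0, 1.0]] [1.067 0.515 0.638] [[-0.77, 0.63, -0.01], [0.39, 0.46, -0.8], [-0.5, -0.62, -0.6]]
side [[486.7, 0.0, 251.2], [0.0, 486.7, 187.4], [0.0, 0.0, 1.0]] [0.371 0.995 0.759] [[-0.97, -0.25, 0.02], [-0.16, 0.52, -0.84], [0.2, -0.82, -0.54]]
wrist [[297.3, 0.0, 257.6], [0.0, 297.3, 190.2], [0.0, 0.0, 1.0]] [0.086 0.623 0.383] [[0.24, 0.97, -0.0], [0.94, -0.23, 0.24], [0.23, -0.06, -0.97]]
{'time_s': 0.1, 'joint_pos': array([-1.36851202,  0.41796045, -0.01028201,  1.61407844,  0.00470613,
        1.11069159, -0.0530033 ]), 'qvel': array([ 0.00164171, -0.00262779, -0.00024771, -0.00096134,  0.00043121,
       -0.0021017 , -0.00014754]), 'effort': array([ 8.13315655e-04, -8.52571034e+01,  6.38936497e-01, -4.26693606e+01,
       -4.90046502e-02,  1.62821769e-02,  5.92229753e-05]), 'position': array([0.15080227, 0.60617207, 0.18037408]), 'tool_rot': array([-1.78826575e-05,  1.21596436e-01,  9.92579466e-01, -5.57036191e-04]), 'force': array([-0.06055982,  0.31910528,  0.30675399]), 'wrist_torque': array([-0.0113216, -0.0424871, -0.0235703]), 'grasp_force': 0.0, 'finger_gap': 0.09376871195683902}
```

View pics/scene.png

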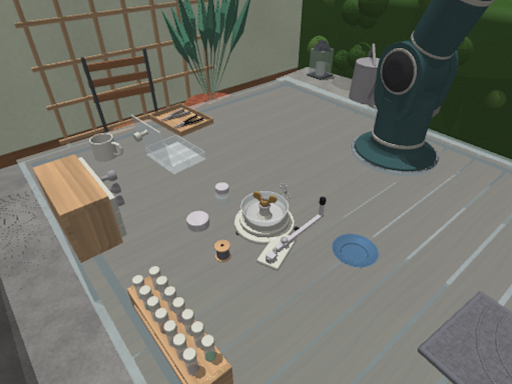

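View pics/side.png

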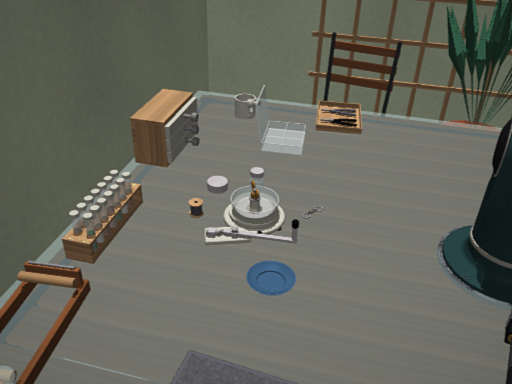

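The scene view shows the brass nut at about (264,199) and the black knob at (322,201). In the side view the nut is at (255,190) and the knob at (295,224). Next I triangulate both.

```bash
cat > h.py <<'E'
import numpy as np,cv2
from station import r
def ray(n,uv,P=None):
    p=P or r.camera_params(n);K=p["camera_matrix"]
    d=np.array([(uv[0]-K[0,2])/K[0,0],(uv[1]-K[1,2])/K[1,1]])
    if n=="wrist":
        q=np.hypot(*d); v=np.r_[d/q*np.sin(q),np.cos(q)]
    else: v=np.r_[d,1]
    R=np.array(p["R"]);return -R.T@p["t"],R.T@v/np.linalg.norm(v)
def plane(n,uv,z,P=None):
    c,v=ray(n,uv,P);return c+v*(z-c[2])/v[2]
def tri(rs):
    A=sum(np.eye(3)-np.outer(v,v) for c,v in rs);b=sum((np.eye(3)-np.outer(v,v))@c for c,v in rs)
    return np.linalg.solve(A,b)
def proj(n,X,P=None):
    p=P or r.camera_params(n);x=np.array(p["R"])@X+p["t"];K=p["camera_matrix"]
    if n=="wrist":
        th=np.arctan2(np.hypot(*x[:2]),x[2]);d=x[:2]/np.hypot(*x[:2])*th
    else:d=x[:2]/x[2]
    return d*[K[0,0],K[1,1]]+[K[0,2],K[1,2]]
E
python3 - <<'E'
from h import *
a=cv2.imread("pics/scene.png");b=cv2.imread("pics/side.png")
def cen(im,kind,box):
    x0,y0,x1,y1=box;c=im[y0:y1,x0:x1];h=cv2.cvtColor(c,cv2.COLOR_BGR2HSV)
    m=(h[...,2]<45) if kind=="k" else ((h[...,0]<25)&(h[...,1]>110)&(h[...,2]>50))
    n,l,s,ce=cv2.connectedComponentsWithStats(m.astype(np.uint8));i=1+np.argmax(s[1:,4]);print(kind,s[i],ce[i]+[x0,y0]);return ce[i]+[x0,y0]
print("knob",tri([ray("scene",cen(a,"k",(308,190,335,215))),ray("side",cen(b,"k",(283,212,308,236)))]))
print("nut",tri([ray("scene",cen(a,"n",(245,185,285,215))),ray("side",cen(b,"n",(240,175,270,208)))]))
# base disc / plate
for n,im in(("scene",a),("side",b)):
    h=cv2.cvtColor(im,cv2.COLOR_BGR2HSV);m=((h[...,0]>95)&(h[...,0]<125)&(h[...,1]>110)&(h[...,2]>60)).astype(np.uint8)
    k,l,s,ce=cv2.connectedComponentsWithStats(m);i=1+np.argmax(s[1:,4]);print("plate",plane(n,ce[i],.012),s[i])
big=[cv2.resize(a[170:275,220:350],None,fx=4,fy=4,interpolation=2)[:,:400],]
cv2.imwrite("pics/c1.png",cv2.resize(np.hstack([a[175:270,225:335],b[165:260,195:320]]),None,fx=3.3,fy=3.3,interpolation=cv2.INTER_CUBIC))
E
```

```text
k [12  8  6  7 34] [322.08823529 200.79411765]
k [ 9  8  7  9 51] [294.76470588 223.7254902 ]
knob [0.48662017 0.08517115 0.07096569]
n [  9   7  22  14 127] [264.29133858 198.85826772]
n [11 15  8  9 53] [254.73584906 194.26415094]
nut [ 0.60473763 -0.00440219  0.07807069]
plate [0.50877268 0.21785714 0.012     ] [ 333  235   45   32 1036]
plate [0.51238044 0.21513271 0.012     ] [ 247  261   48   34 1295]
```

View pics/c1.png

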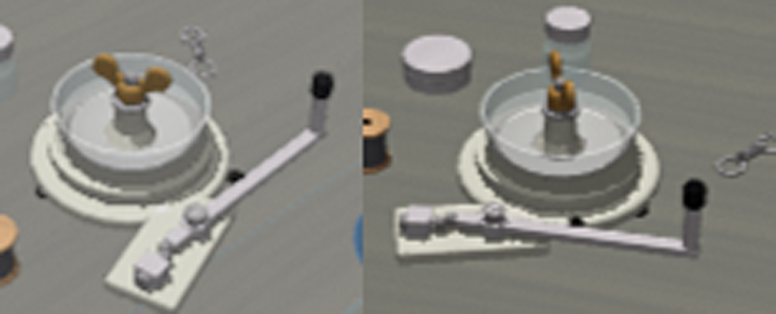

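The knob comes out at (0.487, 0.085, 0.071), which matches its 72 mm height. The nut lies 148 mm away, against about 150 mm expected. I move to beside the post, close the fingers and look from above.

```bash
python3 -m creep '[{"hand":1,"travel":[-0.72,-0.65,0],"rot":[0,0,0]},{"hand":1,"travel":[-0.72,-0.65,0],"rot":[0,0,0]},{"hand":1,"travel":[-0.72,-0.65,0],"rot":[0,0,0]},{"hand":1,"travel":[-0.72,-0.65,0],"rot":[0,0,0]},{"hand":1,"travel":[-0.72,-0.65,0],"rot":[0,0,0]},{"hand":1,"travel":[-0.72,-0.65,0],"rot":[0,0,0]},{"hand":1,"travel":[-0.72,-0.65,0],"rot":[0,0,0]},{"hand":1,"travel":[-0.72,-0.65,0],"rot":[0,0,0]},{"hand":1,"travel":[-0.72,-0.65,0],"rot":[0,0,0]},{"hand":1,"travel":[-0.72,-0.65,0],"rot":[0,0,0]},{"hand":1,"travel":[-0.72,-0.65,0],"rot":[0,0,0]},{"hand":1,"travel":[-0.72,-0.65,0],"rot":[0,0,0]}]' 20
python3 -m creep '[{"hand":1,"travel":[0,0,0],"rot":[0,0,-0.85]},{"hand":1,"travel":[0,0,0],"rot":[0,0,-0.85]},{"hand":1,"travel":[0,0,0],"rot":[0,0,-0.85]},{"hand":1,"travel":[0,0,0],"rot":[0,0,0]}]'
cat >> h.py <<'E'
def axes():
    s=r.state();from scipy.spatial.transform import Rotation as Q
    q=s["tool_rot"];return np.array(s["position"]),Q.from_quat([q[1],q[2],q[3],q[0]]).as_matrix()
def togo(X,Y=None):
    p,R=axes();d=R.T@(np.array(X)-p)/.05
    print("pos",np.round(p,4),"xyaw",np.round(np.degrees(np.arctan2(R[1,0],R[0,0])),1),"tilt z",np.round(R[:,2],3),"units",np.round(d,3))
def shot(name):
    P=r.camera_params("wrist");im=r.camera("wrist")[...,::-1].copy();cv2.imwrite("pics/"+name+".png",im)
    np.save("pics/"+name+".npy",P,allow_pickle=True);return im,P
E
python3 - <<'E'
from h import *
im,P=shot("w1");togo([.48,.12,.18]);print(proj("wrist",np.array([.603,-.003,.09]),P),proj("wrist",np.array([.4866,.0852,.072]),P))
E
```

```text
time_s: 1.6
position: [0.4765, 0.1223, 0.1809]
tool_rot: [-0.0, 0.122, 0.993, -0.0]
force: [-0.4, 0.3, -0.1]
finger_gap: 0.0004
grasp_force: 0.0
time_s: 2.1
position: [0.4758, 0.1236, 0.1808]
tool_rot: [-0.0, -0.1, 0.995, -0.0]
force: [-0.4, -1.0, -0.4]
finger_gap: 0.0004
grasp_force: 0.0
pos [0.4758 0.1236 0.1808] xyaw -168.7 tilt z [-0. -0. -1.] units [-0.068 -0.088  0.017]
[131.90623993 267.24222574] [220.38368817 184.40052758]
```

View pics/w1.png

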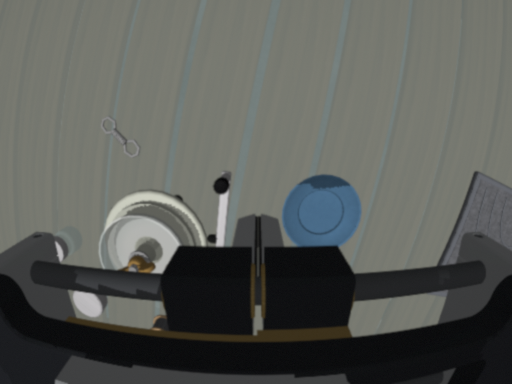

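The wrist view shows the knob at (221,184), where it was predicted, and the nut near (138,263), partly hidden. I descend and push the post.

```bash
python3 -m creep '[{"hand":1,"travel":[-0.05,0,0.8],"rot":[0,0,0]},{"hand":1,"travel":[0,0,0.8],"rot":[0,0,0]},{"hand":1,"travel":[0,0,0.8],"rot":[0,0,0]},{"hand":1,"travel":[0,-0.3,0],"rot":[0,0,0]},{"hand":1,"travel":[0,-0.15,0],"rot":[0,0,0]},{"hand":1,"travel":[0,-0.15,0],"rot":[0,0,0]}]'
python3 -m creep '[{"hand":1,"travel":[0,-0.15,0],"rot":[0,0,0]},{"hand":1,"travel":[0,-0.15,0],"rot":[0,0,0]},{"hand":1,"travel":[0,-0.1,0],"rot":[0,0,0]}]'
python3 - <<'E'
from h import *
togo([0.5,0.05,.06])
a=r.camera("scene")[...,::-1];b=r.camera("side")[...,::-1]
cv2.imwrite("pics/c2.png",cv2.resize(np.hstack([a[155:270,225:345],b[145:260,195:320]]),None,fx=3.2,fy=3.2,interpolation=cv2.INTER_CUBIC))
E
```

```text
time_s: 2.9
position: [0.4855, 0.0943, 0.0625]
tool_rot: [0.001, -0.1, 0.995, 0.0]
force: [-0.5, 0.5, -0.6]
finger_gap: 0.0003
grasp_force: 0.0
time_s: 3.28
position: [0.4886, 0.0748, 0.0612]
tool_rot: [0.0, -0.1, 0.995, -0.0]
force: [0.2, -0.7, 0.1]
finger_gap: 0.0004
grasp_force: 0.0
pos [0.4886 0.0748 0.0612] xyaw -168.5 tilt z [ 0.  0. -1.] units [-0.125 -0.531  0.024]
```

View pics/c2.png

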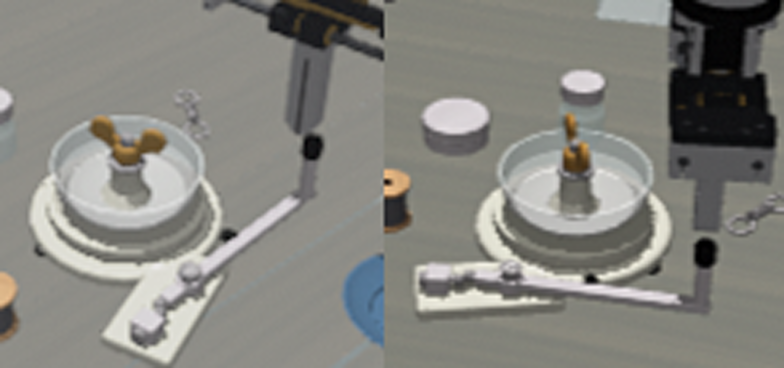

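```bash
python3 - <<'E'
from h import *
p,R=axes()
for n,o in(("scene",(225,155)),("side",(195,145))):
    for nm,X in(("tip",p+[0,0,-.014]),("tcp",p),("up30",p+[0,0,.03]),("knob",np.array([.4866,.0852,.072]))):
        q=proj(n,X);print(n,nm,np.round(q,1),np.round((q-o)*3.2+([0,0] if n=="scene" else [384,0])))
im,P=shot("w2");print(proj("wrist",np.array([.4866,.0852,.072]),P))
a=r.camera("scene")[...,::-1]
k=cv2.resize(a[180:225,300:345],(540,540),interpolation=2)
cv2.imwrite("pics/c3.png",np.hstack([k,cv2.resize(im[150:250,180:300],(240,200))[:, :].repeat(1,0) if 0 else cv2.resize(im[120:260,210:270],(231,540))]))
E
```

```text
scene tip [317.6 206.3] [296. 164.]
scene tcp [318.1 202.1] [298. 151.]
scene up30 [319.4 193. ] [302. 122.]
scene knob [322.2 200.5] [311. 146.]
side tip [294.1 229. ] [701. 269.]
side tcp [294.5 224.4] [702. 254.]
side up30 [295.4 214.1] [705. 221.]
side knob [294.8 223.4] [703. 251.]
[272.70276689 219.0747601 ]
```

View pics/c3.png

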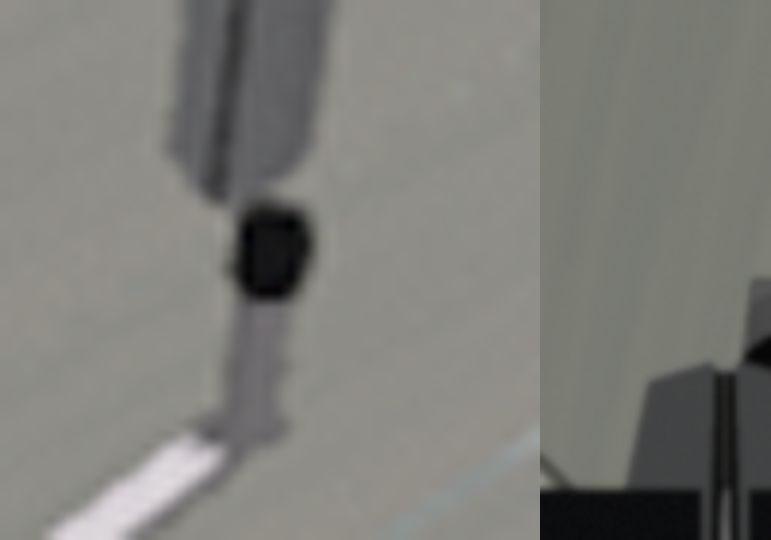

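Both views put the closed fingertips at z of about 0.08, level with the knob's top. So they passed over the knob without pushing it, and the closed tips end about 20 mm above the reported TCP rather than 14 mm below it. I triangulate the tip in code, then go up and back, and push again 30 mm lower.

```bash
python3 - <<'E'
from h import *
print("tip",tri([ray("scene",(319.3,196.7)),ray("side",(295.9,217))]),axes()[0])
E
python3 -m creep '[{"hand":1,"travel":[0,0,-0.4],"rot":[0,0,0]},{"hand":1,"travel":[0,0.5,0],"rot":[0,0,0]},{"hand":1,"travel":[0,0.5,0],"rot":[0,0,0]},{"hand":1,"travel":[0,0,0.5],"rot":[0,0,0]},{"hand":1,"travel":[0,0,0.5],"rot":[0,0,0]},{"hand":1,"travel":[0,0,0],"rot":[0,0,0]}]'
python3 -m creep '[{"hand":1,"travel":[0,-0.2,0],"rot":[0,0,0]},{"hand":1,"travel":[0,-0.15,0],"rot":[0,0,0]},{"hand":1,"travel":[0,-0.15,0],"rot":[0,0,0]},{"hand":1,"travel":[0,-0.15,0],"rot":[0,0,0]}]'
python3 - <<'E'
from h import *
a=r.camera("scene")[...,::-1];cv2.imwrite("pics/s4.png",a);b=r.camera("side")[...,::-1];cv2.imwrite("pics/d4.png",b)
togo([.4866,.0852,.03])
for im,(x0,y0,x1,y1) in((a,(300,190,340,220)),(b,(275,205,315,240))):
    m=(im[y0:y1,x0:x1].max(2)<45).astype(np.uint8);k,l,s,c=cv2.connectedComponentsWithStats(m)
    print([(s[i,4],c[i]+[x0,y0]) for i in range(1,k)])
E
```

```text
tip [0.48741983 0.07455602 0.08071711] [0.48835539 0.07536688 0.0609473 ]
time_s: 4.22
position: [0.4773, 0.1241, 0.0299]
tool_rot: [-0.001, -0.101, 0.995, -0.0]
force: [-0.3, -0.2, -0.4]
finger_gap: 0.0005
grasp_force: 0.0
time_s: 4.72
position: [0.4851, 0.0919, 0.0313]
tool_rot: [0.0, -0.1, 0.995, 0.0]
force: [-0.5, -0.5, 0.6]
finger_gap: 0.0003
grasp_force: 0.0
pos [0.4853 0.0913 0.0312] xyaw -168.5 tilt z [ 0.001 -0.    -1.   ] units [-0.002 -0.125  0.023]
[(np.int32(21), array([317.04761905, 198.33333333]))]
[(np.int32(73), array([300.76712329, 205.73972603])), (np.int32(5), array([287.2, 211.4])), (np.int32(4), array([310.5, 212.5])), (np.int32(4), array([279.25, 229.  ]))]
```

```bash
python3 -m creep '[{"hand":1,"travel":[0,-0.12,0],"rot":[0,0,0]},{"hand":1,"travel":[0,-0.12,0],"rot":[0,0,0]},{"hand":1,"travel":[0,-0.12,0],"rot":[0,0,0]},{"hand":1,"travel":[0,0,0],"rot":[0,0,0]}]'
python3 - <<'E'
from h import *
a=r.camera("scene")[...,::-1];cv2.imwrite("pics/s5.png",a)
togo([.4866,.0852,.03]);print("before",plane("scene",(317,198.3),.072))
x0,y0,x1,y1=295,185,340,215
m=(a[y0:y1,x0:x1].max(2)<45).astype(np.uint8);k,l,s,c=cv2.connectedComponentsWithStats(m)
for i in range(1,k): print(s[i],c[i]+[x0,y0],plane("scene",c[i]+[x0,y0],.072))
E
```

```text
time_s: 5.32
position: [0.4886, 0.0742, 0.031]
tool_rot: [0.0, -0.1, 0.995, -0.0]
force: [-0.4, -0.3, -0.2]
finger_gap: 0.0006
grasp_force: 0.0
pos [0.4885 0.0745 0.031 ] xyaw -168.5 tilt z [ 0. -0. -1.] units [-0.005  0.217  0.019]
before [0.48993977 0.0705796  0.072     ]
[12  7  5  7 32] [309.0625  194.90625] [0.49518388 0.04755786 0.072     ]
```

The post jumped clear of the finger: the knob is 27 mm away at (0.495, 0.048), so the brake snapped on. Next I back off, rise and look at the nut from above.

```bash
python3 -m creep '[{"hand":1,"travel":[0,0.2,-0.5],"rot":[0,0,0]},{"hand":1,"travel":[0,0,-1],"rot":[0,0,0]},{"hand":1,"travel":[0,0,-1],"rot":[0,0,0]},{"hand":1,"travel":[-0.9,0.1,0],"rot":[0,0,0]},{"hand":1,"travel":[-0.9,0.1,0],"rot":[0,0,0]},{"hand":1,"travel":[-0.9,0.1,0],"rot":[0,0,0]},{"hand":1,"travel":[-0.9,0.1,0],"rot":[0,0,0]},{"hand":1,"travel":[0,0,0],"rot":[0,0,0]},{"hand":1,"travel":[0,0,0],"rot":[0,0,0]}]'
python3 - <<'E'
from h import *
im,P=shot("w5");togo([.683,.013,.16]);n=proj("wrist",np.array([.603,-.003,.09]),P);print(n,proj("wrist",np.array([.495,.043,.072]),P))
x,y=map(int,n);c=im[max(0,y-110):y+90,max(0,x-120):x+120];print(max(0,x-120),max(0,y-110))
cv2.imwrite("pics/c5.png",cv2.resize(c,None,fx=3,fy=3,interpolation=cv2.INTER_CUBIC))
h=cv2.cvtColor(im,cv2.COLOR_BGR2HSV);m=((h[...,0]<25)&(h[...,1]>110)&(h[...,2]>60)).astype(np.uint8)
k,l,s,ce=cv2.connectedComponentsWithStats(m)
for i in range(1,k):
    if s[i,4]>15:print(s[i],ce[i])
E
```

```text
time_s: 6.5
position: [0.6583, 0.14, 0.1556]
tool_rot: [-0.0, -0.1, 0.995, -0.0]
force: [-0.1, -0.8, -0.5]
finger_gap: 0.0006
grasp_force: 0.0
pos [0.6582 0.1399 0.1559] xyaw -168.5 tilt z [-0. -0. -1.] units [ 0.02  -2.586 -0.081]
[122.24999351 107.48879296] [193.83564676  10.1348738 ]
2 0
[121  99  30  24 288] [134.97222222 109.30555556]
[ 94 114  25  12 136] [105.36029412 119.32352941]
[262 269   3  48 125] [262.912 293.448]
[251 273   3  45  96] [252.38541667 294.64583333]
[148 329  21   3  27] [158.25925926 330.07407407]
```

View pics/c5.png

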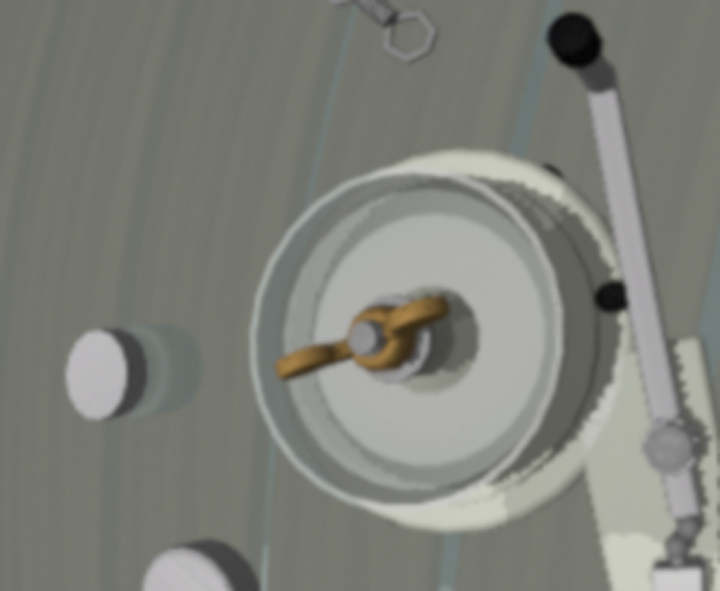

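The view shows the lever hard against the turntable with the knob at px (194,13). The spindle top is at (124,113), and the wing tips are at (96,123) and (150,101).

```bash
python3 - <<'E'
from h import *
P=np.load("pics/w5.npy",allow_pickle=True).item()
f=lambda u,z:plane("wrist",u,z,P)
ax=f((124,113.3),.092);L=f((96.3,122.7),.0915);Rr=f((149.7,101),.0915)
print("axis",ax,"L",L,"R",Rr,"knob",f((193.7,13.3),.072))
d=Rr-L;print("len",np.hypot(*d[:2]),"mid",(L+Rr)/2,"ang R",np.degrees(np.arctan2(d[1],d[0])))
a=cv2.imread("pics/scene.png")
# bowl rim check in wrist: crop ellipse left 250,right 562,top 172,bottom 508
for q in((250,340),(562,340),(405,172),(405,508)):print("rim",f((2+q[0]/3,q[1]/3),.065))
E
```

```text
axis [0.60818692 0.00082715 0.092     ] L [ 0.62122476 -0.02937649  0.0915    ] R [0.59326993 0.02522549 0.0915    ] knob [0.49846451 0.04368595 0.072     ]
len 0.06134205986298232 mid [ 0.60724734 -0.0020755   0.0915    ] ang R 117.11129220175319
rim [ 0.61560621 -0.06125595  0.065     ]
rim [0.59952149 0.05921469 0.065     ]
rim [ 0.54960929 -0.00867732  0.065     ]
rim [0.66615186 0.01175929 0.065     ]
```

```bash
python3 - <<'E'
from h import *
print(np.round(r.state()["joint_pos"],3))
A=np.array([.6077,0.]);u=lambda d:np.array([np.cos(np.radians(d)),np.sin(np.radians(d))])
T=A+22*.001*u(117)+21*.001*u(207);print(T);togo([*T,.156])
E
```

```text
[-0.465  0.54   0.304  1.515 -0.172  1.113  1.646]
[0.57900107 0.01006834]
pos [0.6582 0.1399 0.1559] xyaw -168.5 tilt z [-0. -0. -1.] units [ 2.07  -2.228 -0.   ]
```

```bash
python3 -m creep '[{"hand":1,"travel":[0.52,-0.56,0],"rot":[0,0,0]},{"hand":1,"travel":[0.52,-0.56,0],"rot":[0,0,0]},{"hand":1,"travel":[0.52,-0.56,0],"rot":[0,0,0]},{"hand":1,"travel":[0.52,-0.56,0],"rot":[0,0,0]},{"hand":1,"travel":[0,0,0],"rot":[0,0,0.93]},{"hand":1,"travel":[0,0,0],"rot":[0,0,0.93]},{"hand":1,"travel":[0,0,0],"rot":[0,0,0.93]},{"hand":1,"travel":[0,0,0],"rot":[0,0,0.93]}]'
python3 -m creep '[{"hand":1,"travel":[0,0,0],"rot":[0,0,0.93]},{"hand":1,"travel":[0,0,0],"rot":[0,0,0.93]},{"hand":1,"travel":[0,0,0],"rot":[0,0,0.93]},{"hand":1,"travel":[0,0,0],"rot":[0,0,0.93]},{"hand":1,"travel":[0,0,0],"rot":[0,0,0]}]'
python3 - <<'E'
from h import *
print(np.round(r.state()["joint_pos"],3));togo([.579,.0101,.067])
im,P=shot("w6");n=proj("wrist",np.array([.6077,0,.095]),P);print(n)
E
```

```text
time_s: 7.55
position: [0.5786, 0.0096, 0.1565]
tool_rot: [0.0, 0.225, 0.974, 0.0]
force: [-0.3, 0.2, 1.1]
finger_gap: 0.0005
grasp_force: 0.0
time_s: 8.18
position: [0.5788, 0.0098, 0.1563]
tool_rot: [-0.0, 0.521, 0.853, 0.0]
force: [-0.7, -0.1, -0.3]
finger_gap: 0.0006
grasp_force: 0.0
[-0.545  0.412  0.61   1.774 -0.27   1.039  0.639]
pos [0.5788 0.0098 0.1563] xyaw 117.2 tilt z [ 0.  0. -1.] units [0.003 0.007 1.786]
[278.42040131 216.97481498]
```

```bash
python3 -m creep '[{"hand":1,"travel":[0,0,0.6],"rot":[0,0,0]},{"hand":1,"travel":[0,0,0.6],"rot":[0,0,0]},{"hand":1,"travel":[0,0,0.59],"rot":[0,0,0]},{"hand":1,"travel":[0,0.1,0],"rot":[0,0,0]},{"hand":1,"travel":[0.047,0.081,0],"rot":[0,0,1]},{"hand":1,"travel":[0.047,0.081,0],"rot":[0,0,1]},{"hand":1,"travel":[0.047,0.081,0],"rot":[0,0,1]},{"hand":1,"travel":[0.047,0.081,0],"rot":[0,0,1]},{"hand":1,"travel":[0,0,0],"rot":[0,0,0]}]'
cat >> h.py <<'E'
def rel(A=(.6077,0.)):
    p,R=axes();d=np.array([*A,p[2]])-p;t=R.T@d*1000
    s=r.state();print("t",round(s["time_s"],2),"z",round(p[2],4),"yaw",round(np.degrees(np.arctan2(R[1,0],R[0,0])),1),"axis in tool mm",np.round(t[:2],1),"F tool",np.round(R.T@s["force"],1),"q7",round(s["joint_pos"][6],2))
E
python3 - <<'E'
from h import *
rel();im,P=shot("w7");sc=r.camera("scene")[...,::-1];sd=r.camera("side")[...,::-1]
cv2.imwrite("pics/c7.png",np.hstack([cv2.resize(sc[165:245,225:305],(400,400),interpolation=2),cv2.resize(sd[155:235,215:295],(400,400),interpolation=2)]))
E
```

```text
time_s: 9.35
position: [0.5981, 0.0248, 0.0676]
tool_rot: [0.0, 0.781, 0.625, 0.0]
force: [-0.8, -0.2, 0.7]
finger_gap: 0.0004
grasp_force: 0.1
t 9.35 z 0.0676 yaw 77.3 axis in tool mm [-22.1  14.8] F tool [-0.4 -0.8 -0.7] q7 0.09
```

View pics/c7.png

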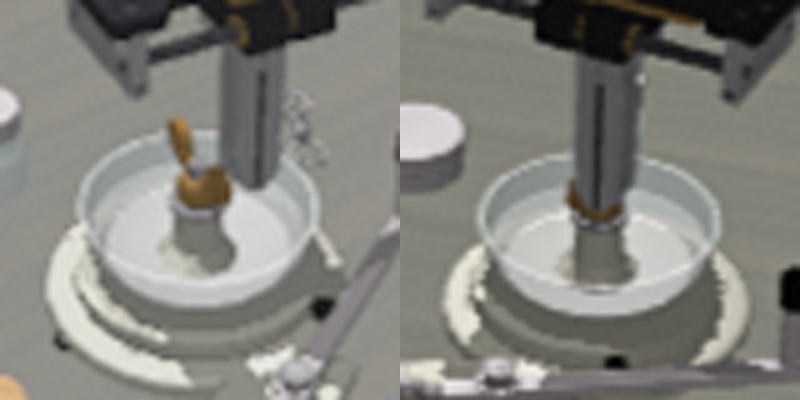

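The finger is behind the wing and the nut is following it at about 77°, with the brake on. I continue the stroke.

```bash
python3 -m creep '[{"hand":1,"travel":[0.047,0.081,0],"rot":[0,0,1]},{"hand":1,"travel":[0.047,0.081,0],"rot":[0,0,1]},{"hand":1,"travel":[0.047,0.081,0],"rot":[0,0,1]},{"hand":1,"travel":[0.047,0.081,0],"rot":[0,0,1]},{"hand":1,"travel":[0.047,0.081,0],"rot":[0,0,1]},{"hand":1,"travel":[0.047,0.081,0],"rot":[0,0,1]},{"hand":1,"travel":[0,0,0],"rot":[0,0,0]}]'; python3 -c "from h import *;rel()"
python3 -m creep '[{"hand":1,"travel":[0.047,0.081,0],"rot":[0,0,1]},{"hand":1,"travel":[0.047,0.081,0],"rot":[0,0,1]},{"hand":1,"travel":[0.047,0.081,0],"rot":[0,0,1]},{"hand":1,"travel":[0.047,0.081,0],"rot":[0,0,1]},{"hand":1,"travel":[0.047,0.081,0],"rot":[0,0,1]},{"hand":1,"travel":[0,0,0],"rot":[0,0,0]}]'; python3 -c "from h import *;rel()"
```

```text
time_s: 10.38
position: [0.6241, 0.0205, 0.0666]
tool_rot: [0.0, 0.989, 0.151, -0.0]
force: [-0.5, 0.9, 1.3]
finger_gap: 0.0003
grasp_force: 0.4
t 10.38 z 0.0666 yaw 17.3 axis in tool mm [-21.8  14.7] F tool [-0.2 -1.  -1.3] q7 -0.8
time_s: 11.12
position: [0.6343, 0.0, 0.0664]
tool_rot: [0.0, 0.96, -0.28, -0.0]
force: [0.9, 0.6, 0.2]
finger_gap: 0.0004
grasp_force: 0.2
t 11.12 z 0.0664 yaw -32.6 axis in tool mm [-22.4  14.3] F tool [ 0.4 -1.  -0.2] q7 -1.53
```

```bash
python3 -m creep '[{"hand":1,"travel":[0.047,0.081,0],"rot":[0,0,1]},{"hand":1,"travel":[0.047,0.081,0],"rot":[0,0,1]},{"hand":1,"travel":[0.047,0.081,0],"rot":[0,0,1]},{"hand":1,"travel":[0.047,0.081,0],"rot":[0,0,1]},{"hand":1,"travel":[0.047,0.081,0],"rot":[0,0,1]},{"hand":1,"travel":[0,0,0],"rot":[0,0,0]}]'; python3 -c "from h import *;rel()"
python3 -m creep '[{"hand":1,"travel":[0,-0.14,0],"rot":[0,0,0]},{"hand":1,"travel":[0,0,-0.5],"rot":[0,0,0]},{"hand":1,"travel":[0,0,-0.5],"rot":[0,0,0]},{"hand":1,"travel":[0,0,0],"rot":[0,0,-1]},{"hand":1,"travel":[0,0,0],"rot":[0,0,-1]},{"hand":1,"travel":[0,0,0],"rot":[0,0,-1]},{"hand":1,"travel":[0,0,0],"rot":[0,0,-1]},{"hand":1,"travel":[0,0,0],"rot":[0,0,-1]},{"hand":1,"travel":[0,0,0],"rot":[0,0,-1]},{"hand":1,"travel":[0,0,0],"rot":[0,0,-1]},{"hand":1,"travel":[0,0,0],"rot":[0,0,-1]},{"hand":1,"travel":[0,0,0],"rot":[0,0,-1]}]'
python3 -m creep '[{"hand":1,"travel":[0,0,0],"rot":[0,0,-1]},{"hand":1,"travel":[0,0,0],"rot":[0,0,-1]},{"hand":1,"travel":[0,0,0],"rot":[0,0,-1]},{"hand":1,"travel":[0,0,0],"rot":[0,0,-1]},{"hand":1,"travel":[0,0,0],"rot":[0,0,-1]},{"hand":1,"travel":[0,0,0],"rot":[0,0,-1]},{"hand":1,"travel":[0,0,0],"rot":[0,0,-1]},{"hand":1,"travel":[0,0,0],"rot":[0,0,-1]},{"hand":1,"travel":[0,0,0],"rot":[0,0,-1]},{"hand":1,"travel":[0.44,-0.42,0],"rot":[0,0,0]},{"hand":1,"travel":[0.44,-0.42,0],"rot":[0,0,0]},{"hand":1,"travel":[0,0,0],"rot":[0,0,0]}]'; python3 -c "from h import *;rel()"
```

```text
time_s: 11.88
position: [0.6253, -0.0206, 0.0665]
tool_rot: [0.0, 0.752, -0.659, -0.0]
force: [-0.0, -0.0, 0.2]
finger_gap: 0.0004
grasp_force: 0.0
t 11.88 z 0.0665 yaw -82.5 axis in tool mm [-22.7  14.7] F tool [ 0.   0.  -0.2] q7 -2.3
time_s: 13.38
position: [0.6331, -0.0194, 0.1167]
tool_rot: [0.0, 0.998, 0.068, 0.0]
force: [0.9, 0.8, -0.7]
finger_gap: 0.0002
grasp_force: 0.0
time_s: 14.88
position: [0.585, 0.0206, 0.1169]
tool_rot: [-0.0, 0.659, 0.752, 0.0]
force: [-0.7, 0.4, 0.4]
finger_gap: 0.0004
grasp_force: 0.0
t 14.88 z 0.1169 yaw 97.5 axis in tool mm [-23.4  19.8] F tool [ 0.5 -0.6 -0.4] q7 0.28
```

Stroke 1 is done at about 200°. For stroke 2 on the other wing I use small rows and check the force after each, so I stop when the nut reaches its seat.

```bash
cat > chk.py <<'E'
from h import *;import sys
rel();p,R=axes();f=R.T@r.state()["force"];sys.exit(int(f[1]<-2.8))
E
python3 -m creep '[{"hand":1,"travel":[-0.03,0,0.5],"rot":[0,0,0]},{"hand":1,"travel":[0,0,0.5],"rot":[0,0,0]},{"hand":1,"travel":[0,0.09,0],"rot":[0,0,0]},{"hand":1,"travel":[0.021,0.031,0],"rot":[0,0,0.4]},{"hand":1,"travel":[0.021,0.031,0],"rot":[0,0,0.4]},{"hand":1,"travel":[0.021,0.031,0],"rot":[0,0,0.4]}]' >/dev/null; python3 chk.py &&
python3 -m creep '[{"hand":1,"travel":[0.021,0.031,0],"rot":[0,0,0.4]}]' >/dev/null; python3 chk.py && 
python3 -m creep '[{"hand":1,"travel":[0.021,0.031,0],"rot":[0,0,0.4]}]' >/dev/null && python3 chk.py && 
python3 -m creep '[{"hand":1,"travel":[0.021,0.031,0],"rot":[0,0,0.4]}]' >/dev/null && python3 chk.py && 
python3 -m creep '[{"hand":1,"travel":[0.021,0.031,0],"rot":[0,0,0.4]}]' >/dev/null && python3 chk.py && 
python3 -m creep '[{"hand":1,"travel":[0.021,0.031,0],"rot":[0,0,0.4]}]' >/dev/null && python3 chk.py && 
python3 -m creep '[{"hand":1,"travel":[0.021,0.031,0],"rot":[0,0,0.4]}]' >/dev/null && python3 chk.py && 
python3 -m creep '[{"hand":1,"travel":[0.021,0.031,0],"rot":[0,0,0.4]}]' >/dev/null && python3 chk.py && 
python3 -m creep '[{"hand":1,"travel":[0.021,0.031,0],"rot":[0,0,0.4]}]' >/dev/null && python3 chk.py
```

```text
t 15.62 z 0.0679 yaw 85.1 axis in tool mm [-19.9  13.5] F tool [-0.8 -1.3 -0.5] q7 0.12
t 15.75 z 0.0679 yaw 81.1 axis in tool mm [-20.   13.4] F tool [ 0.8 -1.4 -0.1] q7 0.06
t 15.88 z 0.0679 yaw 77.1 axis in tool mm [-20.2  13.3] F tool [-1.2 -0.9 -0.7] q7 0.0
t 16.0 z 0.0679 yaw 73.1 axis in tool mm [-20.4  13.3] F tool [-0.3 -0.4 -1. ] q7 -0.06
t 16.12 z 0.0679 yaw 69.1 axis in tool mm [-20.7  13.2] F tool [-0.5 -2.2 -1. ] q7 -0.12
t 16.25 z 0.0679 yaw 65.1 axis in tool mm [-20.8  13.2] F tool [-2.  -1.1 -0.7] q7 -0.18
t 16.38 z 0.0679 yaw 61.1 axis in tool mm [-21.1  13.1] F tool [-1.4 -0.4 -0.2] q7 -0.24
t 16.5 z 0.0679 yaw 57.1 axis in tool mm [-21.3  13.1] F tool [-1.3 -0.6 -1.2] q7 -0.3
t 16.62 z 0.0679 yaw 53.1 axis in tool mm [-21.5  13.1] F tool [ 0.2 -0.7 -0.6] q7 -0.36
```

```bash
python3 -m creep '[{"hand":1,"travel":[0.017,0.03,0],"rot":[0,0,0.4]}]' >/dev/null && python3 chk.py && 
python3 -m creep '[{"hand":1,"travel":[0.017,0.03,0],"rot":[0,0,0.4]}]' >/dev/null && python3 chk.py && 
python3 -m creep '[{"hand":1,"travel":[0.017,0.03,0],"rot":[0,0,0.4]}]' >/dev/null && python3 chk.py && 
python3 -m creep '[{"hand":1,"travel":[0.017,0.03,0],"rot":[0,0,0.4]}]' >/dev/null && python3 chk.py && 
python3 -m creep '[{"hand":1,"travel":[0.017,0.03,0],"rot":[0,0,0.4]}]' >/dev/null && python3 chk.py && 
python3 -m creep '[{"hand":1,"travel":[0.017,0.03,0],"rot":[0,0,0.4]}]' >/dev/null && python3 chk.py && 
python3 -m creep '[{"hand":1,"travel":[0.017,0.03,0],"rot":[0,0,0.4]}]' >/dev/null && python3 chk.py && 
python3 -m creep '[{"hand":1,"travel":[0.017,0.03,0],"rot":[0,0,0.4]}]' >/dev/null && python3 chk.py && 
python3 -m creep '[{"hand":1,"travel":[0.017,0.03,0],"rot":[0,0,0.4]}]' >/dev/null && python3 chk.py && 
python3 -m creep '[{"hand":1,"travel":[0.017,0.03,0],"rot":[0,0,0.4]}]' >/dev/null && python3 chk.py
```

```text
t 16.75 z 0.0679 yaw 49.1 axis in tool mm [-21.5  13.2] F tool [-0.4 -0.9 -1. ] q7 -0.42
t 16.88 z 0.0679 yaw 45.1 axis in tool mm [-21.5  13.3] F tool [-0.7 -0.6 -0.8] q7 -0.48
t 17.0 z 0.0679 yaw 41.1 axis in tool mm [-21.6  13.3] F tool [-0.5 -0.8 -0.2] q7 -0.54
t 17.12 z 0.0679 yaw 37.1 axis in tool mm [-21.6  13.4] F tool [-1.3 -1.3 -0.2] q7 -0.59
t 17.25 z 0.0679 yaw 33.1 axis in tool mm [-21.6  13.5] F tool [ 0.8 -0.8 -0.7] q7 -0.65
t 17.38 z 0.0679 yaw 29.2 axis in tool mm [-21.6  13.6] F tool [-0.4 -1.  -0.9] q7 -0.71
t 17.5 z 0.0679 yaw 25.2 axis in tool mm [-21.6  13.6] F tool [ 0.1 -0.4 -0.1] q7 -0.77
t 17.62 z 0.0679 yaw 21.2 axis in tool mm [-21.7  13.6] F tool [ 1.1 -1.  -0.2] q7 -0.83
t 17.75 z 0.0679 yaw 17.2 axis in tool mm [-21.6  13.7] F tool [ 0.4 -0.3 -1.4] q7 -0.88
t 17.88 z 0.0679 yaw 13.2 axis in tool mm [-21.6  13.7] F tool [ 0.6 -0.3 -0.1] q7 -0.94
```

```bash
python3 -m creep '[{"hand":1,"travel":[0.018,0.031,0],"rot":[0,0,0.4]}]' >/dev/null && python3 chk.py && 
python3 -m creep '[{"hand":1,"travel":[0.018,0.031,0],"rot":[0,0,0.4]}]' >/dev/null && python3 chk.py && 
python3 -m creep '[{"hand":1,"travel":[0.018,0.031,0],"rot":[0,0,0.4]}]' >/dev/null && python3 chk.py && 
python3 -m creep '[{"hand":1,"travel":[0.018,0.031,0],"rot":[0,0,0.4]}]' >/dev/null && python3 chk.py && 
python3 -m creep '[{"hand":1,"travel":[0.018,0.031,0],"rot":[0,0,0.4]}]' >/dev/null && python3 chk.py && 
python3 -m creep '[{"hand":1,"travel":[0.018,0.031,0],"rot":[0,0,0.4]}]' >/dev/null && python3 chk.py && 
python3 -m creep '[{"hand":1,"travel":[0.018,0.031,0],"rot":[0,0,0.4]}]' >/dev/null && python3 chk.py && 
python3 -m creep '[{"hand":1,"travel":[0.018,0.031,0],"rot":[0,0,0.4]}]' >/dev/null && python3 chk.py && 
python3 -m creep '[{"hand":1,"travel":[0.018,0.031,0],"rot":[0,0,0.4]}]' >/dev/null && python3 chk.py && 
python3 -m creep '[{"hand":1,"travel":[0.018,0.031,0],"rot":[0,0,0.4]}]' >/dev/null && python3 chk.py &&
python3 -m creep '[{"hand":1,"travel":[0.018,0.031,0],"rot":[0,0,0.4]}]' >/dev/null && python3 chk.py && 
python3 -m creep '[{"hand":1,"travel":[0.018,0.031,0],"rot":[0,0,0.4]}]' >/dev/null && python3 chk.py
```

```text
t 18.0 z 0.0679 yaw 9.2 axis in tool mm [-21.7  13.7] F tool [ 0.1 -1.4 -1.4] q7 -1.0
t 18.12 z 0.0679 yaw 5.2 axis in tool mm [-21.7  13.7] F tool [ 0.3 -2.4 -0.5] q7 -1.06
t 18.25 z 0.068 yaw 1.2 axis in tool mm [-21.7  13.7] F tool [ 2.3 -1.5 -0.7] q7 -1.11
t 18.38 z 0.068 yaw -2.8 axis in tool mm [-21.7  13.7] F tool [ 1.4 -0.8 -0.9] q7 -1.17
t 18.5 z 0.0679 yaw -6.8 axis in tool mm [-21.7  13.7] F tool [ 1.1 -1.3 -1.6] q7 -1.23
t 18.62 z 0.068 yaw -10.8 axis in tool mm [-21.7  13.7] F tool [ 0.9 -1.9 -1.2] q7 -1.29
t 18.75 z 0.068 yaw -14.8 axis in tool mm [-21.7  13.7] F tool [ 1.1 -1.6 -1.5] q7 -1.34
t 18.88 z 0.068 yaw -18.8 axis in tool mm [-21.7  13.7] F tool [ 1.4 -1.6 -0.6] q7 -1.4
t 19.0 z 0.068 yaw -22.8 axis in tool mm [-21.7  13.7] F tool [ 1.8 -2.5 -1. ] q7 -1.46
t 19.12 z 0.068 yaw -26.8 axis in tool mm [-21.8  13.7] F tool [ 1.4 -1.8 -1.4] q7 -1.52
t 19.25 z 0.068 yaw -30.8 axis in tool mm [-21.7  13.7] F tool [ 0.6 -1.3 -0.9] q7 -1.57
t 19.38 z 0.068 yaw -34.8 axis in tool mm [-21.8  13.6] F tool [ 0.6 -1.6 -0.6] q7 -1.63
```

```bash
python3 -m creep '[{"hand":1,"travel":[0.018,0.031,0],"rot":[0,0,0.4]}]' >/dev/null && python3 chk.py && 
python3 -m creep '[{"hand":1,"travel":[0.018,0.031,0],"rot":[0,0,0.4]}]' >/dev/null && python3 chk.py && 
python3 -m creep '[{"hand":1,"travel":[0.018,0.031,0],"rot":[0,0,0.4]}]' >/dev/null && python3 chk.py && 
python3 -m creep '[{"hand":1,"travel":[0.018,0.031,0],"rot":[0,0,0.4]}]' >/dev/null && python3 chk.py && 
python3 -m creep '[{"hand":1,"travel":[0.018,0.031,0],"rot":[0,0,0.4]}]' >/dev/null && python3 chk.py && 
python3 -m creep '[{"hand":1,"travel":[0.018,0.031,0],"rot":[0,0,0.4]}]' >/dev/null && python3 chk.py && 
python3 -m creep '[{"hand":1,"travel":[0.018,0.031,0],"rot":[0,0,0.4]}]' >/dev/null && python3 chk.py && 
python3 -m creep '[{"hand":1,"travel":[0.018,0.031,0],"rot":[0,0,0.4]}]' >/dev/null && python3 chk.py && 
python3 -m creep '[{"hand":1,"travel":[0.018,0.031,0],"rot":[0,0,0.4]}]' >/dev/null && python3 chk.py && 
python3 -m creep '[{"hand":1,"travel":[0.018,0.031,0],"rot":[0,0,0.4]}]' >/dev/null && python3 chk.py &&
python3 -m creep '[{"hand":1,"travel":[0.018,0.031,0],"rot":[0,0,0.4]}]' >/dev/null && python3 chk.py && 
python3 -m creep '[{"hand":1,"travel":[0.018,0.031,0],"rot":[0,0,0.4]}]' >/dev/null && python3 chk.py
```

```text
t 19.5 z 0.068 yaw -38.8 axis in tool mm [-21.8  13.6] F tool [ 0.8 -1.  -1.2] q7 -1.69
t 19.62 z 0.068 yaw -42.8 axis in tool mm [-21.8  13.6] F tool [ 1.5 -0.3  0.1] q7 -1.75
t 19.75 z 0.068 yaw -46.8 axis in tool mm [-21.8  13.6] F tool [ 1.4 -1.2 -0.4] q7 -1.8
t 19.88 z 0.068 yaw -50.8 axis in tool mm [-21.8  13.6] F tool [ 1.6 -1.3 -2.8] q7 -1.86
t 20.0 z 0.068 yaw -54.8 axis in tool mm [-21.8  13.6] F tool [ 1.4  0.  -0.6] q7 -1.92
t 20.12 z 0.068 yaw -58.8 axis in tool mm [-21.8  13.7] F tool [ 1.4 -4.7 -1.2] q7 -1.98
```

```bash
python3 -m creep '[{"hand":1,"travel":[0,0,0],"rot":[0,0,0]}]' >/dev/null; python3 chk.py; python3 -m creep '[{"hand":1,"travel":[0,0,0],"rot":[0,0,0]}]' >/dev/null; python3 chk.py;python3 -m creep '[{"hand":1,"travel":[0,0,0],"rot":[0,0,0]}]' >/dev/null; python3 chk.py
```

```text
t 20.25 z 0.0678 yaw -58.7 axis in tool mm [-21.8  13.7] F tool [ 2.6 -5.4 -3.6] q7 -1.98
t 20.38 z 0.0677 yaw -58.6 axis in tool mm [-21.8  13.6] F tool [ 2.2 -5.3 -3.1] q7 -1.98
t 20.5 z 0.0677 yaw -58.6 axis in tool mm [-21.8  13.5] F tool [ 2.1 -4.5 -3.1] q7 -1.98
```

There is a sustained 5 N stop after about 356° (6.2 rad), inside the stated range. I back off, rise 4 mm and press again gently to confirm the stop is at the same angle.

```bash
python3 -m creep '[{"hand":1,"travel":[0,-0.08,0],"rot":[0,0,0]},{"hand":1,"travel":[0,0,-0.08],"rot":[0,0,0]},{"hand":1,"travel":[0,0,0],"rot":[0,0,0]}]' >/dev/null; python3 chk.py
python3 -m creep '[{"hand":1,"travel":[0,0.04,0],"rot":[0,0,0]},{"hand":1,"travel":[0,0.02,0],"rot":[0,0,0]},{"hand":1,"travel":[0,0,0],"rot":[0,0,0]}]' >/dev/null; python3 chk.py && python3 -m creep '[{"hand":1,"travel":[0,0.01,0],"rot":[0,0,0]},{"hand":1,"travel":[0,0,0],"rot":[0,0,0]}]' >/dev/null && python3 chk.py && python3 -m creep '[{"hand":1,"travel":[0,0.01,0],"rot":[0,0,0]},{"hand":1,"travel":[0,0,0],"rot":[0,0,0]}]' >/dev/null && python3 chk.py && python3 -m creep '[{"hand":1,"travel":[0,0.01,0],"rot":[0,0,0]},{"hand":1,"travel":[0,0,0],"rot":[0,0,0]}]' >/dev/null && python3 chk.py
```

```text
t 20.88 z 0.0708 yaw -58.8 axis in tool mm [-21.2  16.1] F tool [ 0.2 -0.  -0.2] q7 -1.99
t 21.25 z 0.0705 yaw -58.9 axis in tool mm [-21.1  12.9] F tool [-0.1 -0.5  0.1] q7 -1.98
t 21.5 z 0.0705 yaw -58.9 axis in tool mm [-21.1  12.6] F tool [ 0.3 -0.5 -0.5] q7 -1.98
t 21.75 z 0.0705 yaw -58.9 axis in tool mm [-21.2  12.1] F tool [ 0.6 -0.5 -0.4] q7 -1.98
t 22.0 z 0.0705 yaw -58.9 axis in tool mm [-21.1  11.8] F tool [-0.3 -2.3 -0.8] q7 -1.98
```

```bash
python3 -m creep '[{"hand":1,"travel":[0,0.01,0],"rot":[0,0,0.1]},{"hand":1,"travel":[0,0,0],"rot":[0,0,0]}]' >/dev/null && python3 chk.py && python3 -m creep '[{"hand":1,"travel":[0,0.01,0],"rot":[0,0,0.1]},{"hand":1,"travel":[0,0,0],"rot":[0,0,0]}]' >/dev/null && python3 chk.py && python3 -m creep '[{"hand":1,"travel":[0,0.01,0],"rot":[0,0,0.1]},{"hand":1,"travel":[0,0,0],"rot":[0,0,0]}]' >/dev/null && python3 chk.py && python3 -m creep '[{"hand":1,"travel":[0,0.01,0],"rot":[0,0,0.1]},{"hand":1,"travel":[0,0,0],"rot":[0,0,0]}]' >/dev/null && python3 chk.py; python3 - <<'E'
from h import *
sc=r.camera("scene")[...,::-1];sd=r.camera("side")[...,::-1]
cv2.imwrite("pics/c9.png",np.hstack([cv2.resize(sc[165:245,225:305],(400,400),interpolation=2),cv2.resize(sd[155:235,215:295],(400,400),interpolation=2)]))
E
```

```text
t 22.25 z 0.0706 yaw -59.9 axis in tool mm [-21.   11.7] F tool [ 0.8 -3.4 -0.7] q7 -2.0
```

View pics/c9.png

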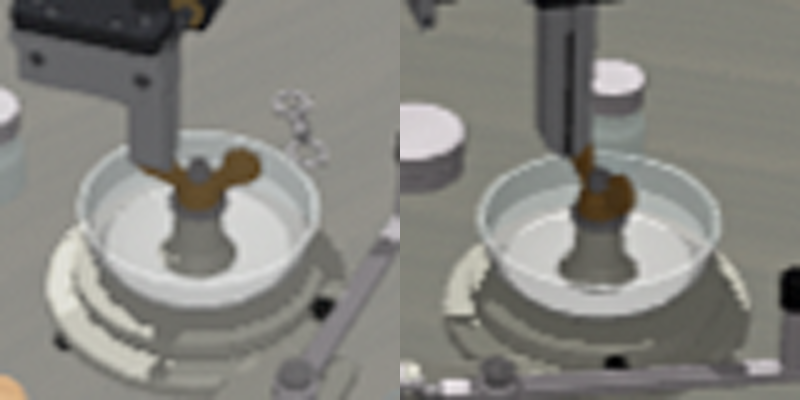

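The nut resists at 3.4 N, with the finger on the wing by its bevelled tip edge. I re-test at the original depth to see whether the wing moved further.

```bash
python3 -m creep '[{"hand":1,"travel":[0,-0.12,0],"rot":[0,0,0]},{"hand":1,"travel":[0,0,0.09],"rot":[0,0,-0.1]},{"hand":1,"travel":[0,0,0],"rot":[0,0,0]}]' >/dev/null; python3 chk.py
python3 -m creep '[{"hand":1,"travel":[0,0.06,0],"rot":[0,0,0]},{"hand":1,"travel":[0,0,0],"rot":[0,0,0]}]' >/dev/null; python3 chk.py && python3 -m creep '[{"hand":1,"travel":[0,0.015,0],"rot":[0,0,0]},{"hand":1,"travel":[0,0,0],"rot":[0,0,0]}]' >/dev/null && python3 chk.py && python3 -m creep '[{"hand":1,"travel":[0,0.015,0],"rot":[0,0,0]},{"hand":1,"travel":[0,0,0],"rot":[0,0,0]}]' >/dev/null && python3 chk.py && python3 -m creep '[{"hand":1,"travel":[0,0.015,0],"rot":[0,0,0]},{"hand":1,"travel":[0,0,0],"rot":[0,0,0]}]' >/dev/null && python3 chk.py && python3 -m creep '[{"hand":1,"travel":[0,0.015,0],"rot":[0,0,0]},{"hand":1,"travel":[0,0,0],"rot":[0,0,0]}]' >/dev/null && python3 chk.py && python3 -m creep '[{"hand":1,"travel":[0,0.015,0],"rot":[0,0,0]},{"hand":1,"travel":[0,0,0],"rot":[0,0,0]}]' >/dev/null && python3 chk.py
```

```text
t 22.73 z 0.0654 yaw -58.8 axis in tool mm [-21.2  16.7] F tool [0.6 0.7 0.4] q7 -1.98
t 22.98 z 0.0662 yaw -58.9 axis in tool mm [-21.2  14.7] F tool [ 0.9 -5.1  0.5] q7 -1.98
```

At greater depth the stop comes sooner, which fits a tapered finger against a wing that no longer moves, so the nut is seated. I withdraw and make a final check.

```bash
python3 -m creep '[{"hand":1,"travel":[0,-0.16,0],"rot":[0,0,0]},{"hand":1,"travel":[0,0,-0.6],"rot":[0,0,0]},{"hand":1,"travel":[0,0,-0.8],"rot":[0,0,0]},{"hand":1,"travel":[-0.8,-0.3,-0.8],"rot":[0,0,0]},{"hand":1,"travel":[-0.9,-0.3,0],"rot":[0,0,0]},{"hand":1,"travel":[-0.9,-0.3,0],"rot":[0,0,0]},{"hand":1,"travel":[0,0,0],"rot":[0,0,0]},{"hand":1,"travel":[0,0,0],"rot":[0,0,0]}]'
python3 - <<'E'
from h import *
rel();im,P=shot("w10");n=proj("wrist",np.array([.6077,0,.09]),P);print(n)
x,y=map(int,n);x0=max(0,x-130);y0=max(0,y-95);c=im[y0:y0+190,x0:x0+260];print(x0,y0)
cv2.imwrite("pics/c10.png",cv2.resize(c,None,fx=3,fy=3,interpolation=cv2.INTER_CUBIC))
for q in((.498,.0437,.072),):print("knob",proj("wrist",np.array(q),P))
E
```

```text
time_s: 23.98
position: [0.6089, 0.1271, 0.176]
tool_rot: [0.0, 0.871, -0.492, 0.0]
force: [-0.2, -0.0, 0.6]
finger_gap: 0.0008
grasp_force: 0.0
t 23.98 z 0.176 yaw -58.9 axis in tool mm [108.2  66.8] F tool [-0.1  0.2 -0.6] q7 -2.29
[327.94326943  80.5621342 ]
197 0
knob [383.3136651  172.52427556]
```

View pics/c10.png

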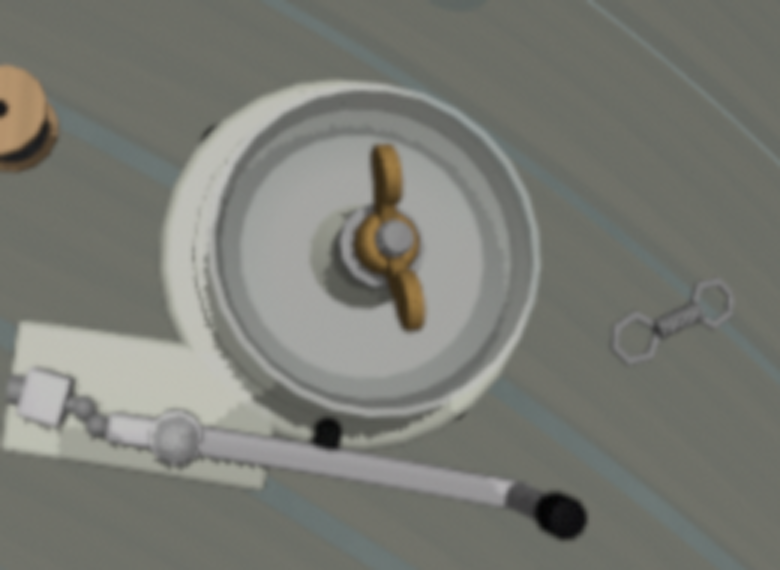

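```bash
python3 - <<'E'
from h import *
P=np.load("pics/w10.npy",allow_pickle=True).item();f=lambda u,z:plane("wrist",u,z,P)
a=f((325.3,49.8),.0905);b=f((334.2,109),.0905);d=a-b
print(a,b,np.hypot(*d[:2]),np.degrees(np.arctan2(d[1],d[0])),(a+b)/2,f((197+395/3,236/3),.091))
for q in((217,230),(538,245),(395,85),(370,410)):print(f((197+q[0]/3,q[1]/3),.064))
E
```

```text
[ 0.6259302  -0.02543104  0.0905    ] [0.58772075 0.02073393 0.0905    ] 0.05992634417216687 -50.38640127189232 [ 0.60682548 -0.00234856  0.0905    ] [ 0.60820746 -0.00180508  0.091     ]
[0.65887336 0.02425647 0.064     ]
[ 0.55799341 -0.0377215   0.064     ]
[ 0.63348076 -0.05799553  0.064     ]
[0.57934751 0.04990004 0.064     ]
```

```bash
python3 -c "
from station import r
print(r.job_done())"
```

```text
the job is handed in; nothing more can be done
None
```

The brake is on and the wing nut is run down clockwise about 350° to a firm stop at about 5 N; I handed the job in at about 24 s, with the arm clear of everything.

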